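# Screw the stopper into the insulated canister

## Robot

A 7-joint arm with a two-finger parallel gripper is mounted at the origin on the work surface. World frame = base frame: x ahead of the robot, y to its left, z up, the work surface at z = 0. Lengths are in m, angles in rad, forces in N, time in s.
With the tool pointing down it reaches from about 0.425 to 0.875 m from the base axis. Payload 4.7 kg.
Tool frame: the origin (TCP) lies at the very end of the fingers, on their centre line; the grasp point (between the pads) lies 19 mm behind it; z points along the fingers, y is the direction in which the jaws open and shut (so a half turn about z gives the same grasp; the last joint's range is limited). The gripper opens to 87 mm and grips with 3 to 60 N. Pads are 19 mm wide; open, the fingers measure 117 mm over their backs; the gripper's body (75 mm by 190 mm) begins 51 mm behind the grasp point.
Start: joints at [1.315, 0.321, -0.07, 1.45, 0.023, 1.371, -0.057], TCP at [0.173, -0.627, 0.223] pointing down, gripper open.
Joint ranges: [-2.86, 2.86], [-0.3, 2.09], [-1.38, 1.24], [0.06, 2.45], [-1.56, 4.7], [0.09, 2.05], [-2.69, 2.69]. Speed limits (rad/s): [2.57, 2.57, 3.14, 3.14, 3.14, 3.14, 3.14].

## Interface

Orientations are given as a rotation vector (axis times angle).
In Python, from bench import monitor, viewer, job gives the robot as it stands.
- The arm moves only by the tool step_arm, never from a script. Its argument "plan" is a list of rows, each a list of 3 entries, a list of its own where there are three numbers: the shift along the tool's x, y, z in cm, then the turn, a rotation vector about the tool's x, y, z in rad, then the opening, from 0 (shut) to 1 (fully open). A call has 1 to 5 rows; each row shifts and turns the pose as measured when the row begins, along the tool's axes as they then stand; what a row does not reach is not made up. A row lasts 1/10 s, in which the tool goes at most 50 mm and 8.59 degrees, less where a joint would pass 70% of its speed; a pose out of reach is approached as far as the arm can. A call is refused whole if a number of a shift passes 5 or a number of a turn 0.15, either way. A call with a gripper value outside its range is refused whole. The fingers move at their own pace and stop on an object; "grip_force" is the grip in N (left out, the last holds). Time passes only in rows, so rows that do not move let the fingers close. It gives the time, the measured TCP pose, the force and the opening at its end, in the units of the state.
- monitor.sense(): the state, without advancing time (a new reading comes with each control period).
- viewer.read_camera(name): name is "scene" or "side" or "wrist"; returns (picture, depth): 384x512x3 uint8, red, green, blue; 384x512 float32, m along the optical axis (not along the pixel's ray), 0 where there is no reading.
- viewer.camera_model(name): a dict with "mtx" (3x3 intrinsics, pixels), "camera_from_world" (4x4, takes a point from world to camera coordinates). Camera axes: x right, y down, z forward; pixel columns grow to the right and rows downward; lengths in m; the calibration is good to about 2 mm. The wrist camera is an equidistant fisheye: a pixel r from the principal point sees the ray r / f radians off the axis. A picture is of the moment at which its call begins: read the wrist's pose just before it. camera_model takes no time and is no camera call; for the wrist camera it gives the pose at the moment of the call.
- job.finish_job(): hands the job in, once; it reports no verdict.
The state is a dict: "t": time; "joint_positions": joint angles; "dq": joint speeds; "tau": joint torques, N m; "ee_pos": TCP position; "orientation": TCP orientation; "wrist_force": force on the tool from outside, world axes, zero at the start; "torque": the same for the moment, N m; "opening": finger opening in m.
Only numpy, scipy, OpenCV 4.12 (cv2) and the standard library are available. Lean on these libraries where they do the work, as an engineer would, in place of code of your own. Each camera call takes 0.05 s, during which the arm holds its last target. There are 200 camera calls.

## Task

Close the large open steel canister with its own stopper, the bigger of the two loose ones. Set it level on the mouth, with its grip bar a little clockwise of the two thread notches so that it rests on top of the thread; turn it back anticlockwise until it drops into the notches, then tighten it clockwise as far as it will go and let go. Leave the smaller stopper where it is.

Things in the scene. Friction and masses are not known exactly. Their poses are not given: they have to be found in the camera images.
- canister: Open steel canister, fixed, 124 mm wide, 120 mm high, black handle on its +y side out to 102 mm. Origin: axis at table level, z up. Rim at z = 120, 114 mm wide. Inside the thread the mouth is 78 mm wide; two notches (thread starts) centred on its +x and -x axes, 25 degrees to either side, widen it to 94. The thread's top is flush with the rim. Tightening clockwise (from above) ends at a stop 77 degrees past the notches.
- stopper: The canister's own screw stopper, white plastic with a black bar, 180 g, loose, upright. Origin: axis, underside, z up. Plug 54 mm wide below, 70 from z = 12 up; two lugs 14 mm wide reach 44 mm from the axis on its +x and -x sides, z = 12 to 18; round flange 110 mm wide, z = 30 to 36; grip bar on top, 72 mm long along x (pointing at the lugs), 16 thick, z = 36 to 66. Half a turn makes no difference.
- stopper_bar_end (a point): Top of the stopper's bar, 35 mm from the axis towards +x, z = 66 mm. Its height: 174 mm above the table when the stopper rides on the rim (bar over 15 degrees from the canister's x axis), 160 when dropped into the notches (bar within 15 degrees of that axis), sinking along the thread to 156 when tight, flange on the rim. In the notches it cannot turn anticlockwise past 15 degrees.
- small_stopper: A smaller stopper of the same shape and material, from another flask: flange 73 mm wide, grip bar 48 mm long, 56 mm high in all, loose. Origin: axis at its underside. To be left alone.
Mind the look-alikes: they are no part of the job. Leave any pink look-alike of the stopper alone.

How it is judged:
On the way, in this order (a step that is already met when the one before it is completed fails the run):
1. the stopper rides level on the mouth, its bar clockwise of the notches (origin 103 to 115 mm above the table) (z of stopper in the frame of canister between 0.103 and 0.115 m and horizontal distance between stopper and canister below 0.01 m and angle between stopper's own z axis and vertical below 0.17 rad and ((x of stopper_bar_end in the frame of canister above 0 m and y of stopper_bar_end in the frame of canister below -0.008 m) or (x of stopper_bar_end in the frame of canister below 0 m and y of stopper_bar_end in the frame of canister above 0.008 m))), for 0.2 s.
2. turned back, it has dropped level into the notches (bar within 25 degrees of the notches, origin below 100 mm) (z of stopper in the frame of canister below 0.1 m and angle between the x axis of stopper and the x axis of canister, either way round below 0.436332 rad and horizontal distance between stopper and canister below 0.01 m and angle between stopper's own z axis and vertical below 0.17 rad), for 0.1 s.
At the end, for the whole second after the job is handed in: The big stopper is screwed into the canister: centred within 10 mm, level within 10 degrees, its flange down to within 3 mm of the rim and its bar turned clockwise at least 62 degrees from the notches, at rest and released; the small stopper is within 30 mm of where it was (z of stopper in the frame of canister below 0.093 m and angle between the x axis of stopper and the x axis of canister, either way round above 1.0821 rad and horizontal distance between stopper and canister below 0.01 m and angle between stopper's own z axis and vertical below 0.17 rad and linear speed of stopper below 0.02 m/s and distance of small_stopper from where it was at the start of the episode below 0.03 m); the robot touches nothing.
It fails at once if the smaller stopper is moved by 30 mm or more (distance of small_stopper from where it was at the start of the episode above 0.03 m).
It also fails if it takes over 45 s, if anything falls off the work surface, if the arm or the gripper's body presses on something with over 40 N, if the wrist force passes 120 N, or if a joint passes its speed limit or range.

## Working session

There is one attempt and no reset: what is moved stays moved. The work goes in short steps, Python scripts to look and compute and a tool call to move; the robot and the scene stay as the last step left them, time stands still between calls to the robot, and variables do not carry over. Pictures are saved under pics/ and viewed, about 8 in all and at most 12, crops included, and the job is handed in when it is done.

Besides the shell and the picture viewer there is one more tool, called after "Emit:" by a JSON object that holds its "method" and its "body". step_arm: Moves the arm, as the interface text tells. Its arguments: {"type":"object","properties":{"plan":{"type":"array","items":{"type":"array"}},"grip_force":{"type":"number"}},"required":["plan"]}

```bash
mkdir -p pics; ls; cat > h.py <<'E'
import numpy as np, cv2
from bench import monitor, viewer, job
def snap(n,tag):
    m=viewer.camera_model(n); im,d=viewer.read_camera(n)
    np.savez(f'pics/{tag}.npz',im=im,d=d,K=m['mtx'],T=m['camera_from_world'])
    cv2.imwrite(f'pics/{tag}.png',im[:,:,::-1]); return im,d,np.array(m['mtx']),np.array(m['camera_from_world'])
def cloud(d,K,T):
    v,u=np.mgrid[:d.shape[0],:d.shape[1]]
    P=np.stack([(u-K[0,2])/K[0,0]*d,(v-K[1,2])/K[1,1]*d,d],-1)
    return (P-T[:3,3])@T[:3,:3]
E
python3 - <<'E'
from h import *
a=snap('scene','s0')[0]; b=snap('side','d0')[0]
cv2.imwrite('pics/both.png',cv2.resize(np.vstack([a,b])[:,:,::-1],None,fx=.78,fy=.78))
for n in('scene','side'):
    T=np.array(viewer.camera_model(n)['camera_from_world']); print(n,-T[:3,:3].T@T[:3,3],T[2,:3])
s=monitor.sense(); print(s)
E
```

```text
pics
scene [1.02387006 0.42266511 0.90769456] [-0.4984816  -0.45581293 -0.73739451]
side [0.23426548 0.45698036 0.62370281] [ 0.30288376 -0.67512463 -0.67265754]
{'t': 0.1, 'joint_positions': array([ 1.31514457,  0.32176639, -0.07012437,  1.45151101,  0.02262741,
        1.37080634, -0.05691941]), 'dq': array([-0.00076999, -0.00054356, -0.00139041, -0.00168004, -0.00091968,
        0.00022284,  0.00045176]), 'tau': array([ 1.58744911e-05, -4.92571378e+01, -4.05769609e-01, -3.13397205e+01,
       -6.42814999e-02,  3.94923321e-02,  7.49543574e-05]), 'ee_pos': array([ 0.17306011, -0.62604087,  0.22158091]), 'orientation': array([-3.11139480e+00, -4.22295628e-01,  5.23202430e-04]), 'wrist_force': array([ 0.35726436, -1.13215805,  0.65172241]), 'torque': array([ 0.01164515, -0.0004313 , -0.0517951 ]), 'opening': 0.08692160109777554}
```

View pics/both.png

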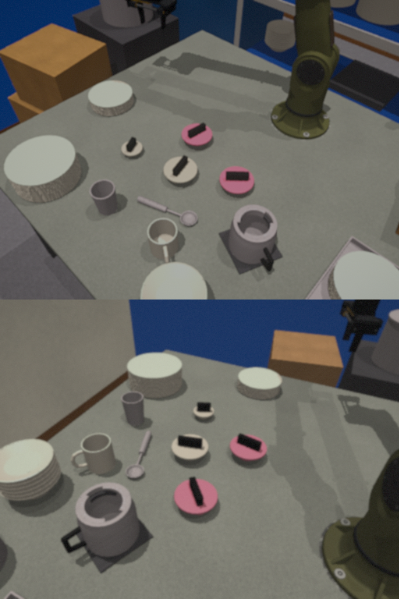

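The scene view shows four stopper-like things, in full-resolution pixels: a white one at about (231,218), a smaller white one at (169,190), and pink ones at (252,173) and (304,232). The bigger white one fits. The open canister is at about (326,297), with its black handle toward the bottom right.

```bash
cat > m.py <<'E'
from h import *
def load(t): z=np.load(f'pics/{t}.npz'); return z['im'],z['d'],z['K'],z['T']
if __name__=='__main__':
  for t,st,sm,cn in (('s0',(231,218),(169,190),(326,297)),('d0',(244,573-384),(261,528-384),(138,665-384))):
    im,d,K,T=load(t); P=cloud(d,K,T)
    v,u=np.mgrid[:384,:512]
    g=im.astype(int).sum(-1)
    for nm,c in (('stopper',st),('small',sm)):
        near=(np.hypot(u-c[0],v-c[1])<32)&(d>0)
        bar=near&(g<150)&(P[...,2]>.03)
        n,l,s,_=cv2.connectedComponentsWithStats(bar.astype(np.uint8)); k=1+np.argmax(s[1:,4]); bar=l==k
        zt=np.percentile(P[bar][:,2],95); top=bar&(P[...,2]>zt-.005)
        q=P[top][:,:2].astype(np.float32); r=cv2.minAreaRect(q)
        print(t,nm,'bar top z',zt,'rect',r, 'n',len(q))
    near=(np.hypot(u-cn[0],v-cn[1])<75)&(d>0)
    Z=P[...,2]
    rim=near&(Z>.112)&(Z<.13)
    n,l,s,_=cv2.connectedComponentsWithStats(rim.astype(np.uint8)); k=1+np.argmax(s[1:,4]); rim=l==k
    q=P[rim][:,:2].astype(np.float32)
    print(t,'rim',np.median(P[rim][:,2]),cv2.minEnclosingCircle(q),len(q))
    h=near&(g<130)&(Z>.03)&(Z<.125)
    print(' dark',h.sum(),P[h].mean(0))
  a,_,_,_=load('s0');b,_,_,_=load('d0')
  c1=cv2.resize(a[160:350,150:390],(760,600),interpolation=2); 
  c2=cv2.resize(b[120:370,80:330],(600,600),interpolation=2)
  cv2.imwrite('pics/c1.png',np.hstack([cv2.resize(c1,(400,317)),cv2.resize(c2,(400,317))])[:,:,::-1])
E
python3 m.py
```

```text
s0 stopper bar top z 0.06866112898560671 rect ((0.519500732421875, -0.12478321045637131), (0.06533654034137726, 0.0115941958501935), 15.584092140197754) n 96
s0 small bar top z 0.058707099299618655 rect ((0.5610787868499756, -0.3206639289855957), (0.041857898235321045, 0.010848836973309517), 25.38971519470215) n 52
s0 rim 0.12106184201936608 ((0.5599431991577148, 0.19439774751663208), 0.05817249417304993) 1231
 dark 336 [0.53680674 0.19365989 0.0632944 ]
d0 stopper bar top z 0.06647051777537161 rect ((0.5146442651748657, -0.12647998332977295), (0.0658826231956482, 0.013247932307422161), 10.429427146911621) n 110
d0 small bar top z 0.056276845114534436 rect ((0.5565245747566223, -0.3220382332801819), (0.037349823862314224, 0.012395740486681461), 22.677684783935547) n 45
d0 rim 0.11957005245739324 ((0.5589315295219421, 0.19275490939617157), 0.057291071861982346) 1810
 dark 422 [0.58871515 0.24785821 0.0722024 ]
```

View pics/c1.png

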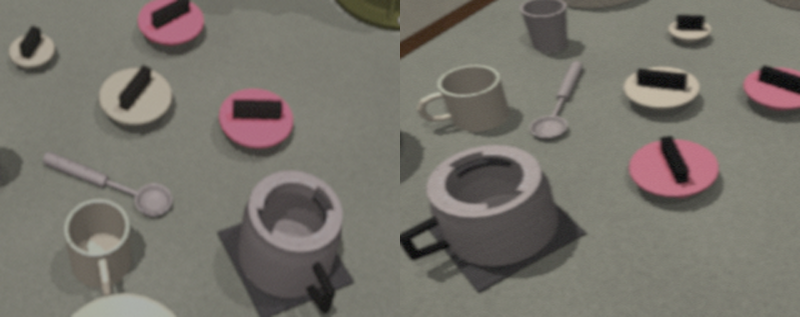

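Both views agree on the big white stopper: bar top z about 67 mm, bar about 65 mm long, at (0.517, -0.126) with its bar near 13°. The small one has bar top z 57 mm. The crop confirms white flange against pink. Next I measure the canister's yaw from its handle and notches.

```bash
python3 - <<'E'
from m import *
C=np.array([.5594,.1936])
for t in('s0','d0'):
    im,d,K,T=load(t);P=cloud(d,K,T);g=im.astype(int).sum(-1)
    R=P[...,:2]-C; r=np.hypot(R[...,0],R[...,1]); a=np.degrees(np.arctan2(R[...,1],R[...,0]))
    h=(g<170)&(r>.068)&(r<.112)&(P[...,2]>.03)&(P[...,2]<.13)&(d>0)
    print(t,'handle',h.sum(),np.median(a[h]),np.percentile(a[h],[10,90]),r[h].max())
    # fraction of rim-level pixels in ring r 41..45mm, per 10deg
    rm=(abs(P[...,2]-.120)<.004)&(d>0)&(r<.0462)&(r>.0405)
    print(np.histogram(a[rm],np.arange(-180,181,10))[0])
    rr=(abs(P[...,2]-.120)<.004)&(d>0)&(r<.0555)&(r>.049)
    print(np.histogram(a[rr],np.arange(-180,181,10))[0])
E
```

```text
s0 handle 226 63.815941222029224 [61.88405756 67.4527363 ] 0.10292028945794224
[ 8  9  6  9  7  8 10  8 10  8  9  8  8  6  0  0  0  2  9 10  9 11  8  9
 11  8  9  8  9  7 10  0  0  1  3  0]
[12 10 12  9 11  9 11  9 12 12 11 14 10 11 15 13 15 13 13 13 16 12 14 15
 13 12 17 12 13 10 12 14 11 12 10  9]
d0 handle 326 68.33566824859146 [65.52277963 69.58669031] 0.09986991282607667
[14 15 14 11 13 12 13 14 14 12 16 15 12  1  1  1  1  4 12 14 13 14 13 15
 14 16 14 15 18 16 16  5  0  0  0  0]
[19 22 16 18 16 16 17 16 17 15 15 15 12 19 14 13 19 16 18 16 16 18 18 19
 23 23 25 24 28 26 28 26 24 24 24 19]
```

Emit:
{"method": "step_arm", "body": {"plan": [[[0,0,-1],[0,0,0],1],[[0,-2,0],[0,0,0.1],1]], "grip_force": 30}}

```text
t: 0.3
ee_pos: [0.1679, -0.6072, 0.2308]
orientation: [-3.127, -0.263, 0.001]
wrist_force: [-0.1, -0.2, 0.4]
opening: 0.0872
```

Emit:
{"method": "step_arm", "body": {"plan": [[[3.5,-3.4,0],[0,0,-0.06],1],[[3.5,-3.4,0],[0,0,0],1],[[3.5,-3.4,0],[0,0,0],1],[[3.5,-3.4,0],[0,0,0],1],[[3.5,-3.4,0],[0,0,0],1]]}}

```text
t: 0.8
ee_pos: [0.2997, -0.4033, 0.2327]
orientation: [3.124, 0.333, -0.006]
wrist_force: [0.5, -0.3, 0.7]
opening: 0.0868
```

Emit:
{"method": "step_arm", "body": {"plan": [[[3.5,-3.2,0],[0,0,0],1],[[3.5,-3.2,0],[0,0,0],1],[[3.5,-3.2,0],[0,0,0],1],[[3.5,-3.2,0],[0,0,0],1],[[3.5,-3.2,0],[0,0,0],1]]}}

```text
t: 1.3
ee_pos: [0.4418, -0.2014, 0.2363]
orientation: [3.118, 0.33, -0.001]
wrist_force: [0.6, -1.0, 0.2]
opening: 0.0868
```

Emit:
{"method": "step_arm", "body": {"plan": [[[3,-2,0],[0,0,0],1],[[3,-2,1],[0,0,0],1],[[3,-2,2],[0,0,0],1],[[0,0,1],[0,0,0],1],[[0,0,0],[0,0,0],1]]}}

```text
t: 1.8
ee_pos: [0.5243, -0.1121, 0.1994]
orientation: [3.114, 0.351, 0.01]
wrist_force: [-0.1, -0.9, -0.0]
opening: 0.0868
```

```bash
python3 - <<'E'
from h import *
s=monitor.sense(); print(s['ee_pos'],s['orientation'])
im,d,K,T=snap('wrist','w0'); print(K,-T[:3,:3].T@T[:3,3],T[2,:3])
E
```

```text
[ 0.52431383 -0.1120878   0.199435  ] [3.1141912  0.35081037 0.0103033 ]
[[297.31863964   0.         255.49901918]
 [  0.         297.31863964 194.33592009]
 [  0.           0.           1.        ]] [ 0.59472658 -0.09313661  0.36166915] [-0.2505211  -0.06531419 -0.9659054 ]
```

View pics/w0.png

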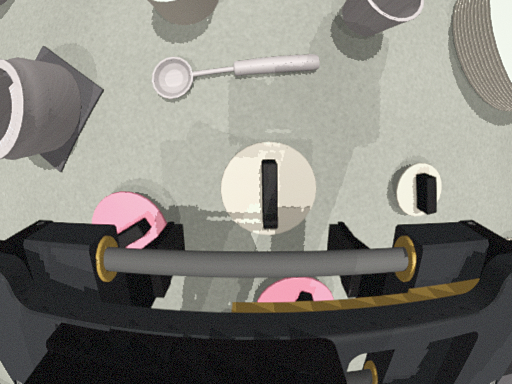

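The wrist view shows the white stopper at (268,188) with its bar nearly vertical in the image. The small stopper is at (420,190), well clear, and the pink ones are below and to the left. I fit the flange and the bar by casting rays.

```bash
cat >> h.py <<'E'
def fray(uv,K,T,z):
    uv=np.atleast_2d(np.asarray(uv,float)); q=(uv-K[:2,2])/K[0,0]; th=np.linalg.norm(q,axis=1,keepdims=True)
    r=np.hstack([q/np.maximum(th,1e-9)*np.sin(th),np.cos(th)])@T[:3,:3]; o=-T[:3,:3].T@T[:3,3]
    return (o+r*((z-o[2])/r[:,2:]))[:,:2]
E
python3 - <<'E'
from m import *
from h import fray
im,d,K,T=load('w0'); i=im.astype(int)
v,u=np.mgrid[:384,:512]; near=np.hypot(u-268,v-188)<60
w=near&(i[...,0]>195)&(i[...,0]-i[...,2]>10); b=near&(i.sum(-1)<150)&(v<232)
def big(m):
    n,l,s,_=cv2.connectedComponentsWithStats(m.astype(np.uint8)); return l==1+np.argmax(s[1:,4])
w=big(w)|(big(b)); b=big(b)
c=max(cv2.findContours(w.astype(np.uint8),0,1)[0],key=len)[:,0]
h=cv2.convexHull(c)[:,0]
print('flange',cv2.minEnclosingCircle(fray(h,K,T,.036).astype(np.float32)),cv2.fitEllipse(fray(h,K,T,.036).astype(np.float32)))
ys,xs=np.where(b); print('bar px',xs.min(),xs.max(),ys.min(),ys.max())
r=cv2.minAreaRect(fray(np.c_[xs,ys],K,T,.066).astype(np.float32)); print('bar',r)
E
```

```text
flange ((0.5152828097343445, -0.12712444365024567), 0.0582633875310421) ((0.5174437165260315, -0.12814024090766907), (0.10792970657348633, 0.11220809072256088), 91.62435913085938)
bar px 262 276 160 228
bar ((0.5204961895942688, -0.12696917355060577), (0.0728999525308609, 0.014409257099032402), 13.900174140930176)
```

Emit:
{"method": "step_arm", "body": {"plan": [[[-0.9,1.3,2],[0,0,-0.017],1],[[0,0,4],[0,0,0],1],[[0,0,4],[0,0,0],1],[[0,0,2],[0,0,0],1],[[0,0,0],[0,0,0],1]]}}

```text
t: 2.35
ee_pos: [0.5206, -0.1372, 0.0833]
orientation: [3.104, 0.359, 0.023]
wrist_force: [0.2, 0.3, -0.1]
opening: 0.0872
```

```bash
cat > g.py <<'E'
import sys
from h import *
from scipy.spatial.transform import Rotation as R
x,y,z,yaw=map(float,sys.argv[1:5])
s=monitor.sense(); r=R.from_rotvec(s['orientation']); M=r.as_matrix()
a=np.radians(yaw); t=R.from_matrix(np.c_[[np.cos(a),np.sin(a),0],[np.sin(a),-np.cos(a),0],[0,0,-1]])
print('pos',s['ee_pos'].round(4),'yaw',np.degrees(np.arctan2(M[1,0],M[0,0])).round(1),'tilt z',M[:,2].round(4),'q7',s['joint_positions'][6].round(2))
print('shift cm',(M.T@(np.array([x,y,z])-s['ee_pos'])*100).round(2),'turn',(r.inv()*t).as_rotvec().round(3),'F',s['wrist_force'].round(1),'M',s['torque'].round(2))
E
python3 g.py .518 -.127 .041 13.9
```

```text
pos [ 0.5206 -0.1372  0.0833] yaw 13.2 tilt z [ 0.0165 -0.0151 -0.9997] q7 -1.26
shift cm [-0.07 -1.13  4.21] turn [ 0.019 -0.013 -0.012] F [ 0.2  0.3 -0.1] M [ 0.    0.06 -0.01]
```

Emit:
{"method": "step_arm", "body": {"plan": [[[0,-1.1,0],[0.019,-0.013,-0.012],1],[[0,0,0],[0,0,0],1],[[0,0,2],[0,0,0],1]]}}

```text
t: 2.65
ee_pos: [0.5219, -0.1291, 0.0697]
orientation: [3.115, 0.374, 0.012]
wrist_force: [0.1, -0.6, -0.1]
opening: 0.0867
```

```bash
python3 g.py .518 -.127 .041 13.9
```

```text
pos [ 0.5219 -0.1291  0.0697] yaw 13.7 tilt z [ 0.0078 -0.003  -1.    ] q7 -1.27
shift cm [-0.35 -0.31  2.87] turn [ 0.005 -0.007 -0.003] F [ 0.1 -0.6 -0.1] M [-0.04 -0.03 -0.03]
```

Emit:
{"method": "step_arm", "body": {"plan": [[[-0.3,-0.3,1.5],[0.005,-0.007,0],1],[[0,0,1.3],[0,0,0],1],[[0,0,0.2],[0,0,0],1]]}}

```text
t: 2.95
ee_pos: [0.5192, -0.1273, 0.04]
orientation: [3.118, 0.375, 0.002]
wrist_force: [-0.5, -0.7, -0.1]
opening: 0.0869
```

```bash
python3 g.py .518 -.127 .041 13.9
```

```text
pos [ 0.5192 -0.1273  0.04  ] yaw 13.7 tilt z [ 0.0016 -0.001  -1.    ] q7 -1.29
shift cm [-0.11 -0.06 -0.1 ] turn [ 0.001 -0.001 -0.004] F [-0.5 -0.7 -0.1] M [ 0.01  0.03 -0.04]
```

Emit:
{"method": "step_arm", "body": {"plan": [[[-0.1,0,0],[0,0,0],0],[[0,0,0],[0,0,0],0],[[0,0,0],[0,0,0],0],[[0,0,0],[0,0,0],0],[[0,0,0],[0,0,0],0]], "grip_force": 40}}

```text
t: 3.45
ee_pos: [0.5194, -0.1278, 0.0416]
orientation: [3.117, 0.375, 0.006]
wrist_force: [-0.7, 0.5, 0.8]
opening: 0.055
```

Emit:
{"method": "step_arm", "body": {"plan": [[[0,0,0],[0,0,0],0],[[0,0,0],[0,0,0],0],[[0,0,0],[0,0,0],0]]}}

```text
t: 3.75
ee_pos: [0.5197, -0.1279, 0.0421]
orientation: [3.117, 0.375, 0.007]
wrist_force: [-0.3, 1.0, 0.2]
opening: 0.0308
```

Emit:
{"method": "step_arm", "body": {"plan": [[[0,0,-3],[0,0,0],0],[[0,0,-3],[0,0,0],0],[[0,0,-3],[0,0,0],0],[[0,0,-4],[0,0,0],0],[[0,0,-3],[0,0,0],0]]}}

```text
t: 4.25
ee_pos: [0.515, -0.1266, 0.2019]
orientation: [-3.116, -0.376, 0.01]
wrist_force: [0.3, -0.4, 0.1]
opening: 0.0012
```

```bash
python3 g.py .5594 .1936 .2 116
```

```text
pos [ 0.515  -0.1266  0.2019] yaw 13.8 tilt z [-0.007   0.0026 -1.    ] q7 -1.19
shift cm [ 11.93 -30.04   0.24] turn [-9.000e-03  1.000e-03 -1.784e+00] F [ 0.3 -0.4  0.1] M [-0.06 -0.08  0.04]
```

The fingers were slower than I allowed for and closed empty as the arm rose. I'll reopen, check that the stopper hasn't moved, and try again.

Emit:
{"method": "step_arm", "body": {"plan": [[[0,0,0],[0,0,0],0.7],[[0,0,0],[0,0,0],0.7],[[0,0,0],[0,0,0],0.7],[[0,0,0],[0,0,0],0.7],[[0,0,0],[0,0,0],0.7]]}}

```text
t: 4.75
ee_pos: [0.5161, -0.1267, 0.2037]
orientation: [-3.118, -0.376, 0.005]
wrist_force: [0.6, 0.1, -0.4]
opening: 0.0332
```

```bash
cat > st.py <<'E'
from m import *
from h import fray
im,d,K,T=snap('wrist','w1'); i=im.astype(int)
v,u=np.mgrid[:384,:512]
pu=(T[:3,:3]@np.array([.518,-.127,.05])+T[:3,3]); th=np.arctan2(np.hypot(*pu[:2]),pu[2]); c=K[:2,2]+K[0,0]*th*pu[:2]/np.hypot(*pu[:2]); print('px',c)
b=(np.hypot(u-c[0],v-c[1])<50)&(i.sum(-1)<150)
n,l,s,ce=cv2.connectedComponentsWithStats(b.astype(np.uint8)); print(s[1:],ce[1:])
k=1+np.argmin(np.hypot(*(ce[1:]-c).T)+1000*(s[1:,4]<200)); ys,xs=np.where(l==k)
print(cv2.minAreaRect(fray(np.c_[xs,ys],K,T,.066).astype(np.float32)))
E
python3 st.py; python3 g.py .518 -.127 .041 13.9
```

```text
px [257.8032087 181.1185968]
[[252 148  15  68 458]
 [265 170   1   1   1]
 [264 172   1   1   1]
 [261 175   1   1   1]
 [258 176   1   1   1]
 [261 180   1   1   1]
 [261 184   1   2   2]
 [263 189   1   2   2]
 [261 190   1   2   2]
 [263 192   1   1   1]
 [256 194   1   1   1]
 [260 194   3   2   3]
 [258 199   1   1   1]
 [260 200   1   3   3]
 [258 202   1   1   1]] [[259.54585153 179.35152838]
 [265.         170.        ]
 [264.         172.        ]
 [261.         175.        ]
 [258.         176.        ]
 [261.         180.        ]
 [261.         184.5       ]
 [263.         189.5       ]
 [261.         190.5       ]
 [263.         192.        ]
 [256.         194.        ]
 [261.         194.33333333]
 [258.         199.        ]
 [260.         201.        ]
 [258.         202.        ]]
((0.520592451095581, -0.12778674066066742), (0.07158734649419785, 0.014132335782051086), 14.676087379455566)
pos [ 0.5159 -0.1267  0.2036] yaw 13.8 tilt z [-0.0037  0.001  -1.    ] q7 -1.19
shift cm [ 0.25  0.11 16.25] turn [-0.002  0.003 -0.002] F [0.3 1.3 0.3] M [0.05 0.   0.01]
```

The stopper hasn't moved.

Emit:
{"method": "step_arm", "body": {"plan": [[[0.3,0.1,4],[0,0,0],0.7],[[0,0,4],[0,0,0],0.7],[[0,0,3],[0,0,0],0.7],[[0,0,0],[0,0,0],0.7]]}}

```text
t: 5.2
ee_pos: [0.5188, -0.1271, 0.0895]
orientation: [-3.118, -0.376, 0.005]
wrist_force: [-0.3, 0.2, 0.7]
opening: 0.0598
```

```bash
python3 g.py .519 -.1275 .041 14.2
```

```text
pos [ 0.5188 -0.1271  0.0895] yaw 13.7 tilt z [-0.0035  0.0011 -1.    ] q7 -1.26
shift cm [0.02 0.05 4.85] turn [-0.002  0.003 -0.008] F [-0.3  0.2  0.7] M [-0.    0.09  0.02]
```

Emit:
{"method": "step_arm", "body": {"plan": [[[0,0,2.5],[-0.002,0.003,-0.008],0.7],[[0,0,2.3],[0,0,0],0.5],[[0,0,0.2],[0,0,0],0],[[0,0,0],[0,0,0],0],[[0,0,0],[0,0,0],0]]}}

```text
t: 5.7
ee_pos: [0.522, -0.1277, 0.0432]
orientation: [3.116, 0.388, 0.007]
wrist_force: [0.4, -0.8, -0.2]
opening: 0.0367
```

Emit:
{"method": "step_arm", "body": {"plan": [[[0,0,0],[0,0,0],0],[[0,0,0],[0,0,0],0],[[0,0,0],[0,0,0],0],[[0,0,0],[0,0,0],0],[[0,0,0],[0,0,0],0]]}}

```text
t: 6.2
ee_pos: [0.5245, -0.1285, 0.0473]
orientation: [3.113, 0.387, 0.015]
wrist_force: [-0.2, -0.4, -1.2]
opening: 0.0157
```

Gripped, but the tool crept up about 5 mm while closing. I'll reopen slightly, reseat lower, and counter the creep.

Emit:
{"method": "step_arm", "body": {"plan": [[[0,0,0],[0,0,0],0.45],[[0,0,0],[0,0,0],0.45],[[0,0,0],[0,0,0],0.45]]}}

```text
t: 6.5
ee_pos: [0.5245, -0.1286, 0.0474]
orientation: [3.113, 0.387, 0.015]
wrist_force: [-0.5, -0.2, 0.1]
opening: 0.032
```

```bash
python3 g.py .519 -.1275 .039 14.2; python3 - <<'E'
from h import *
print(monitor.sense()['opening'])
E
```

```text
pos [ 0.5245 -0.1286  0.0474] yaw 14.2 tilt z [ 0.0102 -0.0037 -0.9999] q7 -1.28
shift cm [-0.52 -0.24  0.83] turn [ 0.006 -0.009 -0.   ] F [-0.5 -0.2  0.1] M [-0.02 -0.03  0.02]
0.03201270680182074
```

Emit:
{"method": "step_arm", "body": {"plan": [[[-0.4,-0.1,0.9],[0.006,-0.009,0],0.4],[[-0.1,0,0],[0,0,0],0.4]]}}

```text
t: 6.7
ee_pos: [0.5193, -0.1289, 0.0377]
orientation: [-3.117, -0.388, 0.001]
wrist_force: [0.1, 0.2, -0.4]
opening: 0.0347
```

```bash
python3 g.py .519 -.1275 .039 14.2
```

```text
pos [ 0.5193 -0.1289  0.0377] yaw 14.2 tilt z [-6.e-04  0.e+00 -1.e+00] q7 -1.29
shift cm [ 0.01 -0.14 -0.13] turn [-0.     0.001 -0.   ] F [ 0.1  0.2 -0.4] M [ 0.03 -0.01 -0.05]
```

Emit:
{"method": "step_arm", "body": {"plan": [[[0,0,0],[0,0,0],0],[[0,0,0],[0,0,0],0],[[0,0,0],[0,0,0],0],[[0,0,0],[0,0,0],0],[[0,0,0],[0,0,0],0]]}}

```text
t: 7.2
ee_pos: [0.5188, -0.1289, 0.0371]
orientation: [-3.117, -0.388, 0.002]
wrist_force: [-0.6, -0.5, -0.3]
opening: 0.0156
```

Emit:
{"method": "step_arm", "body": {"plan": [[[0,0,-2],[0,0,0],0],[[0,0,-4],[0,0,0],0],[[0,0,-4],[0,0,0],0],[[0,0,-4],[0,0,0],0],[[0,0,-3],[0,0,0],0]]}}

```text
t: 7.7
ee_pos: [0.5142, -0.1275, 0.2062]
orientation: [-3.109, -0.389, 0.023]
wrist_force: [1.1, 0.3, -1.3]
opening: 0.0154
```

```bash
python3 g.py .5594 .1936 .21 116
```

```text
pos [ 0.5142 -0.1275  0.2062] yaw 14.3 tilt z [-0.0155  0.0064 -0.9999] q7 -1.18
shift cm [ 12.28 -30.01  -0.24] turn [-1.900e-02  1.000e-03 -1.776e+00] F [ 1.1  0.3 -1.3] M [-0.   -0.1   0.04]
```

Emit:
{"method": "step_arm", "body": {"plan": [[[1.0,-2.4,0],[-0.019,0,-0.14],0],[[1.3,-2.3,0],[0,0,-0.14],0],[[1.6,-2.1,0],[0,0,-0.14],0],[[1.9,-1.8,0],[0,0,-0.14],0],[[2.1,-1.5,0],[0,0,-0.14],0]]}}

```text
t: 8.2
ee_pos: [0.5343, 0.0004, 0.2109]
orientation: [2.768, 1.449, -0.012]
wrist_force: [-1.4, 0.3, -1.8]
opening: 0.0161
```

```bash
python3 g.py .5594 .1936 .21 116
```

```text
pos [5.343e-01 4.000e-04 2.109e-01] yaw 55.3 tilt z [ 0.0012 -0.0189 -0.9998] q7 -0.75
shift cm [17.31 -8.95 -0.27] turn [ 0.003  0.02  -1.06 ] F [-1.4  0.3 -1.8] M [-0.01 -0.09 -0.  ]
```

Emit:
{"method": "step_arm", "body": {"plan": [[[2.2,-1.1,0],[0,0.02,-0.14],0],[[2.4,-0.8,0],[0,0,-0.14],0],[[2.5,-0.4,0],[0,0,-0.14],0],[[2.5,-0.1,0],[0,0,-0.14],0],[[2.5,0.2,0],[0,0,-0.14],0]]}}

```text
t: 8.7
ee_pos: [0.5498, 0.13, 0.2097]
orientation: [2.073, 2.348, 0.008]
wrist_force: [0.1, 0.9, -0.6]
opening: 0.016
```

```bash
python3 g.py .5594 .1936 .21 116
```

```text
pos [0.5498 0.13   0.2097] yaw 97.1 tilt z [ 0.0106 -0.0022 -0.9999] q7 -0.31
shift cm [ 6.19  1.74 -0.03] turn [ 0.01   0.005 -0.329] F [ 0.1  0.9 -0.6] M [-0.05 -0.11 -0.06]
```

Emit:
{"method": "step_arm", "body": {"plan": [[[2.1,0.6,0],[0.01,0.005,-0.14],0],[[2.0,0.9,0],[0,0,-0.14],0],[[1.4,0.9,0],[0,0,-0.03],0],[[0,0,0],[0,0,0],0]]}}

```text
t: 9.1
ee_pos: [0.5571, 0.197, 0.209]
orientation: [-1.658, -2.664, -0.002]
wrist_force: [-0.3, -0.1, -1.1]
opening: 0.0159
```

```bash
python3 g.py .5594 .1936 .21 116; python3 - <<'E'
from h import *
a=snap('scene','s1')[0]; b=snap('side','d1')[0]
cv2.imwrite('pics/v1.png',np.hstack([cv2.resize(a[170:360,230:420],(400,400)),cv2.resize(b[170:370,60:260],(400,400))])[:,:,::-1])
E
```

```text
pos [0.5571 0.197  0.209 ] yaw 116.2 tilt z [-0.0026  0.0035 -1.    ] q7 -0.14
shift cm [-0.4   0.06 -0.1 ] turn [-0.001 -0.004  0.003] F [-0.3 -0.1 -1.1] M [-0.02 -0.11  0.01]
```

View pics/v1.png

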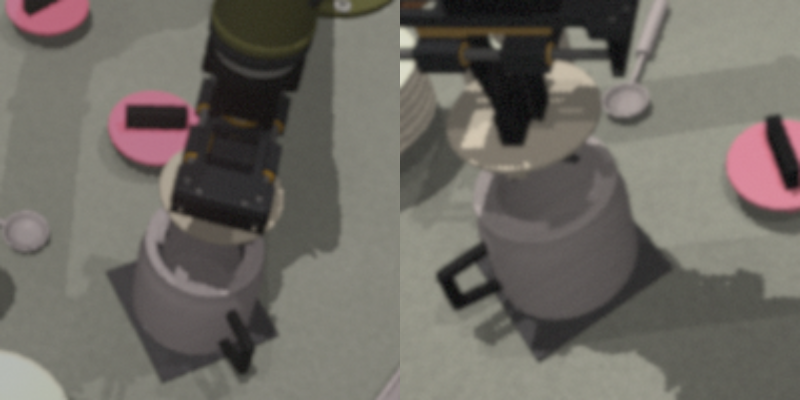

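Stopper is held level above the mouth (flange at about (525,115) in the right crop, canister below it). I check the flange centre and the canister rim together from the side camera, so any calibration bias cancels.

```bash
python3 - <<'E'
from m import *
from scipy.optimize import least_squares
for t in('s1','d1'):
    im,d,K,T=load(t);P=cloud(d,K,T);i=im.astype(int)
    r=np.hypot(P[...,0]-.5594,P[...,1]-.1936)
    m=(r<.08)&(d>0)&(abs(P[...,2]-.207)<.012)&(i[...,0]>110)&(i[...,0]-i[...,2]>8)
    q=P[m]; print(t,m.sum(),'z',np.percentile(q[:,2],[5,50,95]))
    A=np.c_[q,np.ones(len(q))]; c,*_=np.linalg.lstsq(np.c_[q[:,:2],np.ones(len(q))],q[:,2],rcond=None); print(' slope',c[:2])
    h=cv2.convexHull(q[:,:2].astype(np.float32))[:,0]
    # outer edge: ring hull pts, fixed radius 55 mm
    f=least_squares(lambda p:np.hypot(*(h-p).T)-.055,[.559,.195],loss='soft_l1',f_scale=.001)
    print(' flange',f.x,np.hypot(*(h-f.x).T).round(3), cv2.minEnclosingCircle(h))
E
```

```text
s1 283 z [0.20658685 0.20906812 0.21113133]
 slope [-0.00841918  0.00544503]
 flange [0.55733219 0.196103  ] [0.055 0.055 0.053 0.055 0.055 0.055 0.055 0.055 0.054 0.053 0.054 0.052
 0.054 0.054 0.055 0.054 0.054 0.055 0.055 0.054 0.055 0.055 0.055] ((0.557770848274231, 0.19649748504161835), 0.055079568177461624)
d1 1638 z [0.20621091 0.20767596 0.20895459]
 slope [0.00187299 0.00343713]
 flange [0.55655651 0.19335882] [0.055 0.055 0.054 0.053 0.054 0.054 0.054 0.055 0.055 0.055 0.055 0.055
 0.056 0.055 0.055 0.055 0.055 0.055 0.055 0.055 0.055 0.055 0.055 0.055
 0.055 0.055 0.055 0.054 0.054 0.055 0.055 0.055 0.055 0.055 0.055] ((0.5561726093292236, 0.19345876574516296), 0.05547434091567993)
```

Emit:
{"method": "step_arm", "body": {"plan": [[[-0.2,0.15,0],[0,-0.004,0],0],[[0,0,2],[0,0,0],0],[[0,0,2],[0,0,0],0],[[0,0,0],[0,0,0],0]]}}

```text
t: 9.6
ee_pos: [0.5618, 0.1857, 0.1683]
orientation: [1.677, 2.65, -0.009]
wrist_force: [-1.4, -0.8, -0.7]
opening: 0.0159
```

```bash
python3 g.py .5596 .1958 .145 116
```

```text
pos [0.5618 0.1857 0.1683] yaw 115.3 tilt z [ 0.0015 -0.008  -1.    ] q7 -0.16
shift cm [1.03 0.24 2.32] turn [-0.002  0.008 -0.011] F [-1.4 -0.8 -0.7] M [ 0.01 -0.08  0.02]
```

Emit:
{"method": "step_arm", "body": {"plan": [[[1.0,0.2,0],[0,0.008,-0.011],0],[[0,0,0],[0,0,0],0]]}}

```text
t: 9.8
ee_pos: [0.5599, 0.1946, 0.1693]
orientation: [-1.668, -2.661, 0.002]
wrist_force: [0.3, 1.0, -1.7]
opening: 0.0158
```

```bash
python3 g.py .5596 .1958 .145 116
```

```text
pos [0.5599 0.1946 0.1693] yaw 115.8 tilt z [-1.3e-03 -9.0e-04 -1.0e+00] q7 -0.16
shift cm [0.12 0.03 2.43] turn [-0.002  0.    -0.003] F [ 0.3  1.  -1.7] M [ 0.02 -0.08 -0.01]
```

Emit:
{"method": "step_arm", "body": {"plan": [[[0.2,0,0.6],[0,0,0],0],[[0.1,0,0.6],[0,0,0],0],[[0.1,0,0.4],[0,0,0],0],[[0,0,0],[0,0,0],0]]}}

```text
t: 10.2
ee_pos: [0.5591, 0.199, 0.1542]
orientation: [1.668, 2.66, 0.001]
wrist_force: [-0.2, 0.1, -1.1]
opening: 0.0158
```

```bash
python3 g.py .5596 .1958 .145 116
```

```text
pos [0.5591 0.199  0.1542] yaw 115.8 tilt z [ 2.e-03 -5.e-04 -1.e+00] q7 -0.18
shift cm [-0.31 -0.09  0.92] turn [ 0.002  0.001 -0.003] F [-0.2  0.1 -1.1] M [-0.  -0.1 -0. ]
```

Slow descents don't drift, so I correct sideways by 3 mm and keep lowering gently.

Emit:
{"method": "step_arm", "body": {"plan": [[[-0.3,0,0],[0,0,0],0],[[0,0,0.4],[0,0,0],0],[[0,0,0.3],[0,0,0],0],[[0,0,0],[0,0,0],0]]}}

```text
t: 10.6
ee_pos: [0.5608, 0.1958, 0.1467]
orientation: [1.668, 2.66, 0.001]
wrist_force: [-0.8, 0.4, -1.8]
opening: 0.0158
```

```bash
python3 g.py .5596 .1958 .145 116
```

```text
pos [0.5608 0.1958 0.1467] yaw 115.8 tilt z [ 2.3e-03 -7.0e-04 -1.0e+00] q7 -0.18
shift cm [ 0.05 -0.1   0.17] turn [ 0.002  0.002 -0.003] F [-0.8  0.4 -1.8] M [-0.   -0.11  0.02]
```

Emit:
{"method": "step_arm", "body": {"plan": [[[0,-0.1,0.2],[0,0,0],0],[[0,0,0.2],[0,0,0],0],[[0,0,0.1],[0,0,0],0],[[0,0,0],[0,0,0],0]]}}

```text
t: 11.0
ee_pos: [0.5604, 0.1957, 0.1453]
orientation: [1.667, 2.657, 0.001]
wrist_force: [-0.9, 0.2, -2.2]
opening: 0.0158
```

```bash
python3 g.py .5596 .1958 .145 116
```

```text
pos [0.5604 0.1957 0.1453] yaw 115.8 tilt z [ 0.0044 -0.0018 -1.    ] q7 -0.18
shift cm [ 0.05 -0.07  0.03] turn [ 0.003  0.004 -0.004] F [-0.9  0.2 -2.2] M [ 0.04 -0.16  0.02]
```

Emit:
{"method": "step_arm", "body": {"plan": [[[0,0,0.3],[0,0,0],0],[[0,0,0.3],[0,0,0],0]]}}

```text
t: 11.2
ee_pos: [0.5608, 0.1958, 0.1449]
orientation: [1.666, 2.655, -0.001]
wrist_force: [-8.3, -5.1, 21.8]
opening: 0.0154
```

```bash
python3 g.py .5596 .1958 .145 116
```

```text
pos [0.5608 0.1958 0.1449] yaw 115.8 tilt z [ 0.0059 -0.0043 -1.    ] q7 -0.18
shift cm [ 0.05 -0.11 -0.01] turn [ 0.003  0.006 -0.004] F [-8.3 -5.1 21.8] M [-0.99  2.05 -0.  ]
```

Contact at TCP z 0.145, as predicted for riding on the thread. I ease off, hold, then start turning anticlockwise.

Emit:
{"method": "step_arm", "body": {"plan": [[[0,0,0],[0,0,0],0],[[0,0,0],[0,0,0],0],[[0,0,0],[0,0,0],0]]}}

```text
t: 11.5
ee_pos: [0.5612, 0.1962, 0.1455]
orientation: [1.665, 2.654, 0.001]
wrist_force: [-0.3, -0.3, -1.7]
opening: 0.0156
```

Emit:
{"method": "step_arm", "body": {"plan": [[[0,0,0.05],[0,0,-0.12],0],[[0,0,0.05],[0,0,-0.12],0],[[0,0,0.05],[0,0,-0.12],0]]}}

```text
t: 11.8
ee_pos: [0.5637, 0.1959, 0.1453]
orientation: [1.148, 2.91, 0.002]
wrist_force: [-2.6, -4.8, 7.0]
opening: 0.0155
```

```bash
python3 g.py .5604 .1958 .131 154
```

```text
pos [0.5637 0.1959 0.1453] yaw 137.0 tilt z [ 0.0126 -0.0037 -0.9999] q7 0.16
shift cm [ 0.26 -0.24  1.43] turn [ 0.004  0.013 -0.297] F [-2.6 -4.8  7. ] M [-0.89  0.51 -0.32]
```

Emit:
{"method": "step_arm", "body": {"plan": [[[0.2,-0.2,0],[0.004,0.013,-0.1],0],[[0,0,0],[0,0,-0.1],0],[[0,0,0],[0,0,-0.06],0],[[0,0,0],[0,0,0],0]]}}

```text
t: 12.2
ee_pos: [0.5608, 0.1945, 0.143]
orientation: [-0.746, -3.049, -0.002]
wrist_force: [-0.1, -0.1, -0.9]
opening: 0.0156
```

```bash
python3 g.py .5604 .1958 .131 154
```

```text
pos [0.5608 0.1945 0.143 ] yaw 152.5 tilt z [-0.0024  0.0022 -1.    ] q7 0.41
shift cm [0.09 0.1  1.2 ] turn [ 0.001 -0.003 -0.026] F [-0.1 -0.1 -0.9] M [ 0.04 -0.08 -0.04]
```

It is sinking already (z 0.143), so I lower it into the notches.

Emit:
{"method": "step_arm", "body": {"plan": [[[0.1,0.1,0.4],[0,0,-0.02],0],[[0,0,0.4],[0,0,0],0],[[0,0,0.3],[0,0,0],0]]}}

```text
t: 12.5
ee_pos: [0.5601, 0.1959, 0.1309]
orientation: [-0.718, -3.055, -0.002]
wrist_force: [-5.7, -3.3, 21.0]
opening: 0.0157
```

```bash
python3 g.py .5604 .1958 .131 154
```

```text
pos [0.5601 0.1959 0.1309] yaw 153.6 tilt z [-0.0032  0.0023 -1.    ] q7 0.42
shift cm [-0.03  0.   -0.01] turn [ 0.001 -0.004 -0.008] F [-5.7 -3.3 21. ] M [-0.97  1.02 -0.02]
```

Dropped to TCP z 0.131, which is origin height 94 mm. Now I tighten clockwise.

Emit:
{"method": "step_arm", "body": {"plan": [[[0,0,0],[0,0,0],0],[[0,0,0],[0,0,0.1],0],[[0,0,0],[0,0,0.12],0],[[0,0,0.05],[0,0,0.12],0]]}}

```text
t: 12.9
ee_pos: [0.561, 0.1976, 0.131]
orientation: [-1.242, -2.883, -0.006]
wrist_force: [-0.9, -0.4, 2.3]
opening: 0.0156
```

```bash
python3 g.py .5601 .1959 .127 79
```

```text
pos [0.561  0.1976 0.131 ] yaw 133.4 tilt z [-5.0e-04  4.3e-03 -1.0e+00] q7 0.1
shift cm [-0.06 -0.18  0.4 ] turn [ 0.001 -0.004  0.949] F [-0.9 -0.4  2.3] M [-0.13  0.07  0.11]
```

Emit:
{"method": "step_arm", "body": {"plan": [[[-0.1,-0.2,0.05],[0,-0.004,0.12],0],[[0,0,0.05],[0,0,0.12],0],[[0,0,0.05],[0,0,0.12],0],[[0,0,0.05],[0,0,0.12],0]]}}

```text
t: 13.3
ee_pos: [0.5606, 0.1966, 0.1288]
orientation: [1.918, 2.485, 0.007]
wrist_force: [-0.1, -0.9, -1.0]
opening: 0.0156
```

```bash
python3 g.py .5601 .1959 .127 79
```

```text
pos [0.5606 0.1966 0.1288] yaw 104.7 tilt z [ 0.0044  0.0022 -1.    ] q7 -0.37
shift cm [-0.06 -0.07  0.18] turn [ 0.004 -0.002  0.448] F [-0.1 -0.9 -1. ] M [-0.22 -0.06 -0.05]
```

Emit:
{"method": "step_arm", "body": {"plan": [[[-0.05,-0.05,0.05],[0,0,0.12],0],[[0,0,0.05],[0,0,0.12],0],[[0,0,0.05],[0,0,0.12],0],[[0,0,0.03],[0,0,0.08],0]]}}

```text
t: 13.7
ee_pos: [0.5608, 0.1951, 0.1273]
orientation: [2.433, 1.981, 0.007]
wrist_force: [-2.7, -1.0, 3.2]
opening: 0.0157
```

```bash
python3 g.py .5601 .1959 .127 79
```

```text
pos [0.5608 0.1951 0.1273] yaw 78.3 tilt z [ 6.1e-03 -5.0e-04 -1.0e+00] q7 -0.8
shift cm [ 0.06 -0.08  0.03] turn [ 0.006 -0.001 -0.012] F [-2.7 -1.   3.2] M [-0.32  0.5   0.68]
```

Torque about z is rising (0.68 N m) and the height is 0.127, so the stop is close. One more small turn to confirm it.

Emit:
{"method": "step_arm", "body": {"plan": [[[0,-0.05,0],[0,0,0.06],0],[[0,0,0],[0,0,0.05],0]]}}

```text
t: 13.9
ee_pos: [0.5608, 0.1957, 0.1274]
orientation: [2.536, 1.843, 0.009]
wrist_force: [-0.3, 1.5, -0.9]
opening: 0.0172
```

```bash
python3 g.py .5601 .1959 .127 79
```

```text
pos [0.5608 0.1957 0.1274] yaw 72.0 tilt z [ 0.0086 -0.0017 -1.    ] q7 -0.9
shift cm [ 0.   -0.07  0.04] turn [ 0.009 -0.001 -0.122] F [-0.3  1.5 -0.9] M [ 0.68 -0.08  1.22]
```

The jaws are now being forced open by the bar and the torque is 1.2 N m, so it is at the stop. Releasing.

Emit:
{"method": "step_arm", "body": {"plan": [[[0,0,0],[0,0,-0.06],0.5],[[0,0,0],[0,0,0],0.6],[[0,0,0],[0,0,0],0.6],[[0,0,0],[0,0,0],0.6],[[0,0,0],[0,0,0],0.6]]}}

```text
t: 14.4
ee_pos: [0.5608, 0.1967, 0.1274]
orientation: [2.481, 1.916, 0.011]
wrist_force: [-0.6, 0.2, -0.2]
opening: 0.0478
```

Emit:
{"method": "step_arm", "body": {"plan": [[[0,0,-1],[0,0,0],0.6],[[0,0,-2],[0,0,0],0.6],[[0,0,-4],[0,0,0],0.6],[[0,0,-4],[0,0,0],0.6],[[0,0,-3],[0,0,0],0.6]]}}

```text
t: 14.9
ee_pos: [0.5567, 0.1955, 0.2693]
orientation: [2.485, 1.917, -0.002]
wrist_force: [0.2, 0.0, 0.2]
opening: 0.0523
```

Emit:
{"method": "step_arm", "body": {"plan": [[[-4,0,0],[0,0,0],0.6],[[-4,0,0],[0,0,0],0.6],[[-4,0,0],[0,0,0],0.6],[[-4,0,0],[0,0,0],0.6],[[0,0,0],[0,0,0],0.6]]}}

```text
t: 15.4
ee_pos: [0.518, 0.0403, 0.2798]
orientation: [2.475, 1.919, 0.021]
wrist_force: [0.5, -1.0, -0.5]
opening: 0.0521
```

```bash
python3 - <<'E'
from m import *
a=snap('scene','s2')[0]; b=snap('side','d2')[0]
cv2.imwrite('pics/v2.png',np.hstack([cv2.resize(a[170:370,230:430],(400,400)),cv2.resize(b[170:370,60:260],(400,400))])[:,:,::-1])
v,u=np.mgrid[:384,:512]
for t,c,r0 in (('s2',(.5599,.1944),0),('d2',(.5589,.1928),0)):
    im,d,K,T=load(t);P=cloud(d,K,T);i=im.astype(int)
    r=np.hypot(P[...,0]-c[0],P[...,1]-c[1])
    f=(r<.065)&(d>0)&(abs(P[...,2]-.126)<.01)&(i[...,0]>110)&(i[...,0]-i[...,2]>8)
    b=(r<.05)&(i.sum(-1)<150)&(abs(P[...,2]-.157)<.008)
    q=P[f]; print(t,'flange',f.sum(),np.median(q[:,2]),cv2.minEnclosingCircle(q[:,:2].astype(np.float32)))
    if b.sum()>10: print(' bar',b.sum(),np.percentile(P[b][:,2],90),cv2.minAreaRect(P[b][:,:2].astype(np.float32)))
    r=np.hypot(P[...,0]-.559,P[...,1]+.3213)
    b=(r<.05)&(i.sum(-1)<150)&(P[...,2]>.045)&(P[...,2]<.07)
    print(' small',b.sum(),P[b].mean(0) if b.any() else '')
print(monitor.sense()['ee_pos'])
E
```

```text
s2 flange 1693 0.127126494808215 ((0.5605725049972534, 0.19394610822200775), 0.05712190270423889)
 bar 238 0.1588250129950117 ((0.5633105039596558, 0.19747470319271088), (0.06709634512662888, 0.013586708344519138), 79.75843811035156)
 small 72 [ 0.56261879 -0.31846992  0.05462068]
d2 flange 2338 0.12571229925278601 ((0.5579848289489746, 0.19333116710186005), 0.0567750446498394)
 bar 372 0.15666345613324054 ((0.5571023225784302, 0.19572056829929352), (0.06791768223047256, 0.013100805692374706), 79.73104095458984)
 small 71 [ 0.55634424 -0.32069143  0.05212586]
[0.518567   0.04622562 0.27997603]
```

View pics/v2.png

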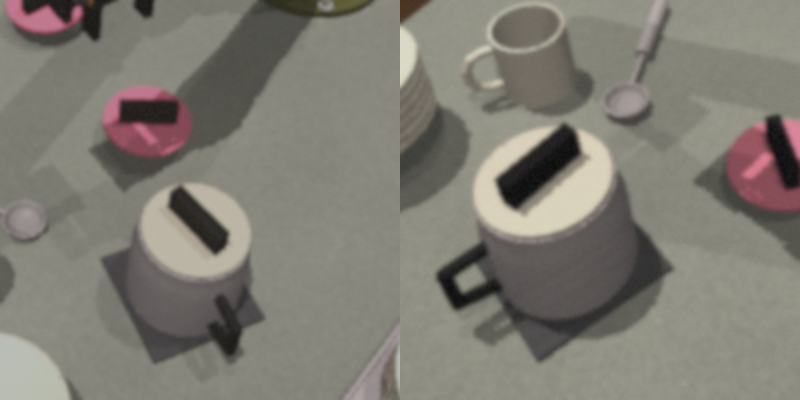

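The stopper sits flush, with its bar at 79.7°, about 76° past the notches, and the flange top at about 126 mm. The small stopper hasn't moved and the arm is clear.

```bash
python3 -c "
from bench import job; print(job.finish_job())"
```

```text
the job is handed in; nothing more can be done
None
```

The large canister is closed with its own white stopper, and the job is handed in at about 15.5 s of the 45 s allowed. I set the stopper level on the thread with its bar about 40° clockwise of the notches. I then turned it back until it dropped 14 mm into them, tightened it to the stop, let go and backed the arm away.

**Last checks, from both fixed cameras:**
- **Height:** the flange top is at 126–127 mm and the bar top at 157–159 mm (156 expected when tight).
- **Angle:** the bar is about 76° clockwise of the notches; at least 62° was needed.
- **Centring:** the flange is within about 1 mm of the rim's centre. The bar fits were looser and differed by about 6 mm between the two cameras.
- **Small stopper:** it is unmoved to within the measuring error of about 3 mm.
- **Arm:** it is clear of everything.

**What went wrong on the way:** the first grasp closed empty because I lifted before the slow fingers had shut. The stopper had not moved, so I gripped it again. The second grip crept about 5 mm upward, so I reseated it lower before lifting.

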